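# Clear the sampler plate and seat the vial block on its pin

### The arm

A 6-joint arm with a two-finger parallel gripper is mounted at the origin on the work surface. World frame = base frame: x ahead of the robot, y to its left, z up, the work surface at z = 0. Lengths are in m, angles in rad, forces in N, time in s.
With the tool pointing down it reaches from about 0.35 to 0.85 m from the base axis. Payload 8.1 kg.
Tool frame: the origin (TCP) lies at the centre of the arm's flange, where the gripper is bolted on; the fingertips stand 186 mm ahead of it and the grasp point (between the pads) lies 167 mm ahead of it; z points along the fingers, y is the line along which they close (so a half turn about z gives the same grasp; the last joint's range is limited). The gripper opens to 93 mm and grips with 3 to 60 N. Pads are 15 mm wide; open, the fingers measure 128 mm over their backs; the gripper's body (75 mm by 188 mm) begins 65 mm behind the grasp point.
Start: joints at [1.172, 0.13, 1.488, -0, 1.523, -0.085], TCP at [0.185, 0.571, 0.405] pointing down, gripper open.
Joint ranges: [-2.96, 2.96], [-0.89, 2.26], [0.02, 2.5], [-1.34, 4.48], [0, 2.73], [-2.66, 2.66]. Speed limits (rad/s): [2.39, 2.39, 2.79, 3.14, 3.14, 3.14].

### API

Orientations are given as a rotation vector (axis times angle).
In Python, from plant import read_state, read_camera, camera_params, robot gives the robot as it stands.
- The arm moves only by the tool carry_out, never from a script. Its argument "targets" is a list of rows, each an object of numbers: "hand": the opening in per cent of the stroke, from 0 (shut) to 100 (fully open); "x", "y", "z": the shift along the tool's x, y, z in m; "ax", "ay", "az": the turn, a rotation vector about the tool's x, y, z in rad. In form: [{"hand": .., "x": .., "y": .., "z": .., "ax": .., "ay": .., "az": ..}, ...]. A call has 1 to 8 rows; each row is the pose to reach, as a shift and turn from the pose commanded when the call began, along the tool's axes at that moment; what a row does not reach only later rows make up. A row lasts 1/8 s, in which the tool goes at most 62.5 mm and 10.7 degrees, less where a joint would pass 70% of its speed; a pose out of reach is approached as far as the arm can. A call with a gripper value outside its range is refused whole. The fingers move at their own pace and stop on an object; "newtons" is the grip in N (left out, the last holds). Time passes only in rows, so rows that repeat a pose let the fingers close. It gives the time, the measured TCP pose, the force, the opening and the grip force at its end, in the units of the state.
- read_state(): the state, without advancing time (a new reading comes with each control period).
- read_camera(name): name is "scene" or "top" or "wrist"; returns (picture, depth): 400x640x3 uint8, blue, green, red; 400x640 float32, m along the optical axis (not along the pixel's ray), 0 where there is no reading.
- camera_params(name): a dict with "fx", "fy", "cx", "cy" (pixels), "position" and "rotation" of the camera in the world. Camera axes: x right, y up, looking along -z (the intrinsics and any distortion apply to the point x, -y, -z); pixel columns grow to the right and rows downward; lengths in m; the calibration is good to about 2 mm. A picture is of the moment at which its call begins: read the wrist's pose just before it. camera_params takes no time and is no camera call; for the wrist camera it gives the pose at the moment of the call.
- robot.close_job(): hands the job in; it is judged then, once.
The state is a dict: "t": time; "q": joint angles; "dq": joint speeds; "joint_torque": joint torques, N m; "tool_pos": TCP position; "orientation": TCP orientation; "force": force on the tool from outside, world axes, zero at the start; "wrist_torque": the same for the moment, N m; "opening": finger opening in m; "gripper_force": force on a finger pad.
Only numpy, scipy, OpenCV 4.12 (cv2) and the standard library are available. Lean on these libraries where they do the work, as an engineer would, in place of code of your own. Each camera call takes 0.05 s, during which the arm holds its last target. There are 200 camera calls.

### The job

Sweep the four loose brass nuts off the aluminium carrier plate with the white scraper, touching the nuts with nothing but the scraper, and stand the scraper back on the bench clear of the plate. Then take the vial block by its handle, lined up with the plate, rest its underside on the head of the locating pin a little to one side of its socket, and slide it across until it drops onto the pin. Press it down against the sprung collar until it sits flush on the plate and finish like that, still gripping it and holding it down; leave the other things on the bench where they are.

Things in the scene. Friction and masses are not known exactly. Their poses are not given: they have to be found in the camera images.
- plate: fixed bare aluminium plate lying on the bench, 180 mm (its x) x 200 mm (its y) x 12 mm thick, flat top 12 mm above the bench, no rim. Origin: centre of its underside, on the bench; z up. The pin and collar are at its centre
- pin: fixed upright round steel locating pin at the plate's centre, 10 mm diameter with a 1 mm chamfer round its flat head, which is 12 mm above the plate's top (24 mm above the bench). Origin: centre of its foot, level with the plate's top
- collar_top (a point): centre of the top face of the sprung black collar, a disc 34 mm across round the pin; its top is 5 mm above the plate when free and it goes down level with the plate when pushed. Pushing it needs 6 N at first and 10 N when level with the plate; it comes up again, lifting the block, when let go
- block: black vial block on the bench, 86 mm (x) x 130 mm (y) x 22 mm tall, about 0.35 kg, short capped vials in its corners (to 39 mm above the underside). Bar handle on its middle, 16 mm thick (x), 50 mm long (y), 22 to 62 mm above the underside: grip it across x. Origin: centre of the underside. Its y is to lie along the plate's y, either way round
- socket (a point): centre of the mouth of the blind round socket hidden in the middle of the block's underside (at the block's origin), 13 mm diameter, 16 mm deep, mouth chamfered; it goes over the pin
- scraper: white plastic scraper standing on the bench on its foot: foot 52 mm (its x, the sweeping width) x 26 mm (y) x 16 mm tall; above it a grip 44 mm (x) x 14 mm thick (y) reaching to 60 mm: grip it across y. About 0.15 kg. Origin: centre of the underside, z up
- nut0: loose brass hex nut lying flat, 16 mm across flats, 8 mm thick, 12 g. Origin: centre of its underside. At the start it lies on the plate, its centre 40 to 58 mm towards the plate's -x side of the pin and 18 to 62 mm towards its -y side; the strips of plate on both sides of the pin and collar are clear apart from the nuts
- nut1: loose brass hex nut lying flat, 16 mm across flats, 8 mm thick, 12 g. Origin: centre of its underside. At the start it lies on the plate, its centre 40 to 58 mm towards the plate's -x side of the pin and 18 to 62 mm towards its +y side; the strips of plate on both sides of the pin and collar are clear apart from the nuts
- nut2: loose brass hex nut lying flat, 16 mm across flats, 8 mm thick, 12 g. Origin: centre of its underside. At the start it lies on the plate, its centre 40 to 58 mm towards the plate's +x side of the pin and 18 to 62 mm towards its -y side; the strips of plate on both sides of the pin and collar are clear apart from the nuts
- nut3: loose brass hex nut lying flat, 16 mm across flats, 8 mm thick, 12 g. Origin: centre of its underside. At the start it lies on the plate, its centre 40 to 58 mm towards the plate's +x side of the pin and 18 to 62 mm towards its +y side; the strips of plate on both sides of the pin and collar are clear apart from the nuts
- amber: amber glass bottle, 60 mm across, 130 mm tall, not part of the job. Origin: centre of its underside
- beaker: small glass beaker, 70 mm across, 85 mm tall, not part of the job. Origin: centre of its underside
- spanner: steel spanner 140 mm long, lying flat, not part of the job. Origin: in its length
- vial: single amber sample vial with a white cap, 23 mm across, 46 mm tall, not part of the job. Origin: centre of its underside
- tipbox: closed grey plastic box 85 x 120 x 50 mm, not part of the job. Origin: centre of its underside
- jar: small white jar, 52 mm across, 60 mm tall, not part of the job. Origin: centre of its underside
Not all that is in view belongs to the job. What is shaped like the scraper but purple or red is not meant.

How it is judged:
On the way, in this order (a step that is already met when the one before it is completed fails the run):
1. the scraper pushes a nut ((contact force between scraper and nut0 above 0.02 N or contact force between scraper and nut1 above 0.02 N or contact force between scraper and nut2 above 0.02 N or contact force between scraper and nut3 above 0.02 N)).
2. all four nuts are off the plate, down beside it ((height (world z) of nut0 below 0.0105 m or (height (world z) of nut0 below 0.025 m and (x of nut0 in the frame of plate above 0.095 m or x of nut0 in the frame of plate below -0.095 m or y of nut0 in the frame of plate above 0.105 m or y of nut0 in the frame of plate below -0.105 m))) and (height (world z) of nut1 below 0.0105 m or (height (world z) of nut1 below 0.025 m and (x of nut1 in the frame of plate above 0.095 m or x of nut1 in the frame of plate below -0.095 m or y of nut1 in the frame of plate above 0.105 m or y of nut1 in the frame of plate below -0.105 m))) and (height (world z) of nut2 below 0.0105 m or (height (world z) of nut2 below 0.025 m and (x of nut2 in the frame of plate above 0.095 m or x of nut2 in the frame of plate below -0.095 m or y of nut2 in the frame of plate above 0.105 m or y of nut2 in the frame of plate below -0.105 m))) and (height (world z) of nut3 below 0.0105 m or (height (world z) of nut3 below 0.025 m and (x of nut3 in the frame of plate above 0.095 m or x of nut3 in the frame of plate below -0.095 m or y of nut3 in the frame of plate above 0.105 m or y of nut3 in the frame of plate below -0.105 m)))), for 0.1 s.
3. the scraper stands on the bench, let go (height (world z) of scraper below 0.003 m and angle between scraper's own z axis and vertical below 0.1 rad and contact force between scraper and the fingers below 0.05 N and linear speed of scraper below 0.02 m/s), for 0.2 s.
4. the block's underside rests on the pin's head, its socket to one side (contact force between block and pin above 0.5 N and horizontal distance between block and pin above 0.0025 m and z of block in the frame of pin between 0.0095 and 0.015 m), for 0.1 s.
5. the block has dropped onto the pin (horizontal distance between block and pin below 0.003 m and angle between block's own z axis and vertical below 0.05 rad and z of block in the frame of pin below 0.0075 m), for 0.1 s.
At the end, for the whole second after the job is handed in: Block on the pin (within 3 mm), in line with the plate (8 degrees), level (3 degrees), block and collar pressed to within 1.5 mm of the plate's top, at rest, held by the fingers (over 2 N); scraper standing on the bench, let go; all nuts off the plate (all of step 2 and all of step 3 and horizontal distance between block and pin below 0.003 m and angle between block's own z axis and vertical below 0.05 rad and z of each of block, collar_top in the frame of pin below 0.0015 m and angle between the y axis of block and the y axis of plate, either way round below 0.14 rad and contact force between block and the fingers above 2 N and linear speed of block below 0.02 m/s); the arm keeps its last pose, push and grip.
It fails at once if a nut is touched by the fingers or by the block (contact force between any of nut0, nut1, nut2, nut3 and the fingers above 0.5 N or contact force between any of nut0, nut1, nut2, nut3 and block above 0.5 N).
It fails at once if another thing on the bench is moved by more than 30 mm or knocked over (distance of any of amber, beaker, spanner, vial, tipbox, jar from where it was at the start of the episode above 0.03 m or angle between any of amber, beaker, vial, tipbox, jar's own z axis and vertical above 0.5 rad).
It also fails if it takes over 67 s, if anything falls off the work surface, if the arm or the gripper's body presses on something with over 40 N, if the wrist force passes 120 N, or if a joint passes its speed limit or range.

## Working session

There is one attempt and no reset: what is moved stays moved. The work goes in short steps, Python scripts to look and compute and a tool call to move; the robot and the scene stay as the last step left them, time stands still between calls to the robot, and variables do not carry over. Pictures are saved under pics/ and viewed, at most 10 in all, crops included, and the job is handed in when it is done.

Besides the shell and the picture viewer there is one more tool, called after ">>>" as name(argument=value, ...) on one line, values as JSON. carry_out: Moves the arm, as the interface text tells. Its arguments: {"type":"object","properties":{"targets":{"type":"array","items":{"type":"object","properties":{"hand":{"type":"number"},"x":{"type":"number"},"y":{"type":"number"},"z":{"type":"number"},"ax":{"type":"number"},"ay":{"type":"number"},"az":{"type":"number"}}}},"newtons":{"type":"number"}},"required":["targets"]}

```bash
ls; mkdir -p pics; python3 - <<'E'
from plant import *
import cv2,numpy as np
s=read_state();print({k:np.round(v,3).tolist() for k,v in s.items()})
a,d=read_camera("top");b,d2=read_camera("scene")
cv2.imwrite("pics/top0.png",a);cv2.imwrite("pics/scene0.png",b);np.savez("d0.npz",top=a,topd=d,scene=b,scened=d2)
for n in("top","scene","wrist"):print(n,camera_params(n))
E
```

```text
pics
{'t': 0.0, 'q': [1.172, 0.131, 1.489, 0.0, 1.523, -0.085], 'dq': [0.001, 0.001, 0.001, -0.003, -0.001, 0.0], 'joint_torque': [-0.002, -55.985, -49.174, 0.076, 0.036, -0.0], 'tool_pos': [0.185, 0.571, 0.404], 'orientation': [-0.491, -3.103, 0.003], 'force': [0.19, -0.207, -0.427], 'wrist_torque': [-0.021, -0.008, -0.032], 'gripper_force': 0.0, 'opening': 0.093}
top {'fx': 431.7396719846839, 'fy': 431.7396719846839, 'cx': 321.8406887280407, 'cy': 196.62660807225674, 'position': array([0.42504713, 0.06188392, 1.03802147]), 'rotation': array([ 0.08943545, -0.1380198 , -1.53500684])}
scene {'fx': 488.1277350575174, 'fy': 488.1277350575174, 'cx': 318.23569942552456, 'cy': 192.20264863578643, 'position': array([ 1.04243162, -0.81212648,  0.8101415 ]), 'rotation': array([0.89115464, 0.22596547, 0.47515486])}
wrist {'fx': 282.7294759991635, 'fy': 282.7294759991635, 'cx': 321.70289374900534, 'cy': 194.32423428007277, 'position': array([0.10446899, 0.59620787, 0.38396107]), 'rotation': array([-0.26104003, -0.18628466,  1.24696922])}
```

View pics/top0.png

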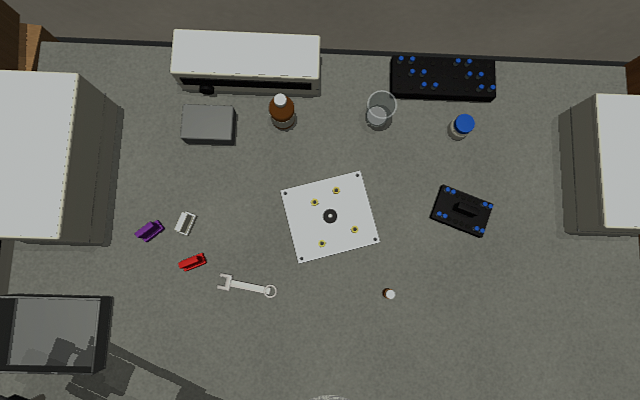

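View pics/scene0.png

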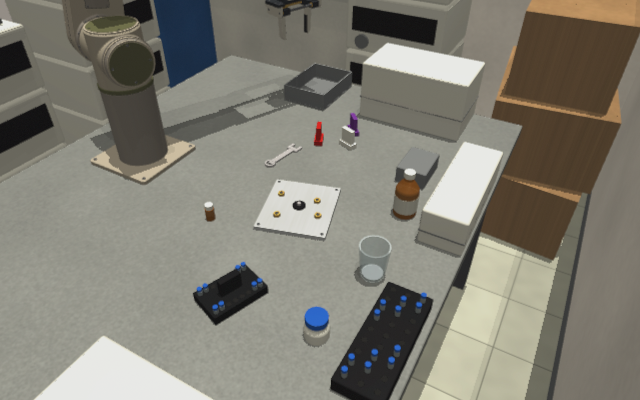

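The top view shows the plate centred at about (330,216) with four nuts on it. The white scraper is at (185,222) beside the purple and red ones, and the block is at (462,210).

```bash
cat > h.py <<'E'
import numpy as np,cv2
from scipy.spatial.transform import Rotation as R
from plant import *
def cast(uv,z,cp):
    uv=np.atleast_2d(uv).astype(float)
    d=np.c_[(uv[:,0]-cp["cx"])/cp["fx"],-(uv[:,1]-cp["cy"])/cp["fy"],-np.ones(len(uv))]
    d=R.from_rotvec(cp["rotation"]).apply(d);p=cp["position"]
    return p+d*((z-p[2])/d[:,2])[:,None]
def proj(P,cp):
    c=R.from_rotvec(cp["rotation"]).inv().apply(np.atleast_2d(P)-cp["position"])
    return np.c_[cp["cx"]-cp["fx"]*c[:,0]/c[:,2],cp["cy"]+cp["fy"]*c[:,1]/c[:,2]]
def blobs(m,amin):
    n,l,s,c=cv2.connectedComponentsWithStats(m.astype(np.uint8))
    return [(s[i,4],c[i],l==i) for i in range(1,n) if s[i,4]>=amin]
def rect(mask,z,cp):
    """min area rect of mask's contour cast on plane z: centre, sizes, angle of long side"""
    c=max(cv2.findContours(mask.astype(np.uint8),0,1)[0],key=cv2.contourArea)[:,0]
    P=cast(c,z,cp)[:,:2]
    (cx,cy),(w,h),a=cv2.minAreaRect((P*1000).astype(np.float32))
    if w<h:w,h,a=h,w,a+90
    return np.array([cx,cy])/1000,(w,h),(a+90)%180-90
E
python3 - <<'E'
from h import *
D=np.load("d0.npz");a=D["top"];cp=camera_params("top")
hsv=cv2.cvtColor(a,cv2.COLOR_BGR2HSV);H,S,V=[hsv[...,i].astype(int) for i in range(3)]
def win(u0,v0,u1,v1):
    m=np.zeros(H.shape,bool);m[v0:v1,u0:u1]=1;return m
W=win(270,165,390,270)
c,s,an=rect((V>150)&(S<60)&W,.012,cp);print("plate",c,s,an)
for n,cc,_ in blobs((S>100)&(H>15)&(H<40)&W,8):print("nut",n,cc,cast(cc,.02,cp).round(4))
for n,cc,_ in blobs((V<70)&win(315,200,345,230),8):print("collar",n,cc,cast(cc,.017,cp).round(4))
W=win(170,205,205,240)
for n,cc,m in blobs((V>140)&(S<50)&W,10):print("scraper",n,cc,rect(m,.0,cp),rect(m,.016,cp),rect(m,.06,cp))
W=win(420,175,505,245)
for n,cc,m in blobs((V<75)&W|(S>150)&(H>100)&(H<125)&W,100):print("block",n,rect(m,.022,cp))
for n,cc,_ in blobs((S>150)&(H>100)&(H<125)&W,3):print("cap",n,cast(cc,.039,cp).round(4))
for k,(u,v,z) in dict(amber=(281,103,.13),beaker=(379,117,0),spanner=(247,286,0),vial=(389,293,.046),jar=(463,124,.06),tip=(208,124,.05),red=(193,262,.03),purple=(150,231,.03)).items():print(k,cast((u,v),z,cp).round(3))
cv2.imwrite("pics/c1.png",cv2.resize(a[170:310,120:260],None,fx=4,fy=4,interpolation=2))
E
```

```text
plate [0.53045618 0.01294092] (199.2930145263672, 178.8776397705078) -73.67974853515625
nut 27 [335.81481481 190.22222222] [[ 5.914e-01 -5.000e-04  2.000e-02]]
nut 28 [314.17857143 201.78571429] [[0.5617 0.0503 0.02  ]]
nut 27 [354.07407407 228.92592593] [[ 0.5003 -0.0461  0.02  ]]
nut 26 [321.57692308 243.26923077] [[0.4641 0.0297 0.02  ]]
collar 127 [329.77165354 215.77952756] [[0.5298 0.0121 0.017 ]]
scraper 153 [181.8496732  221.54248366] (array([0.50446613, 0.35861234]), (52.04236602783203, 32.90506362915039), -20.687591552734375) (array([0.50324191, 0.35403854]), (51.24021530151367, 32.39786148071289), -20.68756103515625) (array([0.49987549, 0.34146075]), (49.034217834472656, 31.003095626831055), -20.68756103515625)
block 2103 (array([ 0.55177966, -0.30093192]), (135.46945190429688, 91.71876525878906), 70.29375457763672)
cap 42 [[ 0.5984 -0.2709  0.039 ]]
cap 40 [[ 0.5664 -0.3587  0.039 ]]
cap 42 [[ 0.5401 -0.2498  0.039 ]]
cap 42 [[ 0.5086 -0.3374  0.039 ]]
amber [[0.762 0.131 0.13 ]]
beaker [[ 0.785 -0.105  0.   ]]
spanner [[0.36  0.201 0.   ]]
vial [[ 0.356 -0.125  0.046]]
jar [[ 0.755 -0.296  0.06 ]]
tip [[0.733 0.306 0.05 ]]
red [[0.412 0.323 0.03 ]]
purple [[0.479 0.426 0.03 ]]
```

View pics/c1.png

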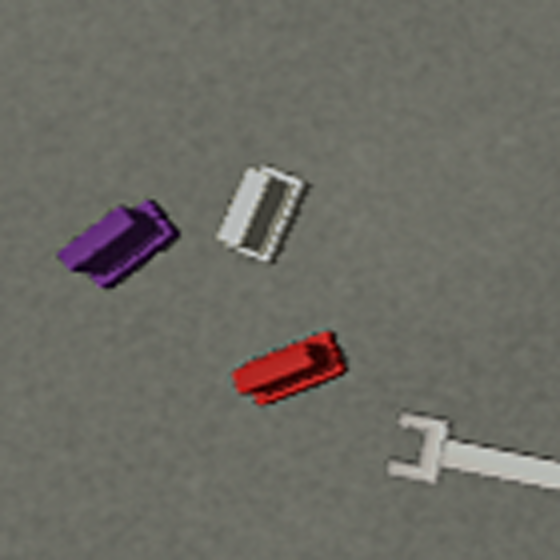

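Close up, the white scraper's grip top is offset left of its foot by parallax, as expected. Its long axis is about −20° from world x, and the purple and red scrapers are well clear of it.

```bash
cat >> h.py <<'E'
def plan(p,th):
    """shift and turn (tool axes) to bring the TCP to p, tool down, tool y at th deg (or half turn)"""
    s=read_state();C=R.from_rotvec(s["orientation"]);out=[]
    for t in (th,th+180):
        t=np.radians(t);z=np.array([0,0,-1.]);y=np.array([np.cos(t),np.sin(t),0])
        G=R.from_matrix(np.c_[np.cross(y,z),y,z]);out.append((C.inv()*G).as_rotvec())
    r=min(out,key=np.linalg.norm)
    print("t%.2f q6 %.2f shift"%(s["t"],s["q"][5]),C.inv().apply(np.array(p)-s["tool_pos"]).round(4),"turn",r.round(3),"at",np.round(s["tool_pos"],4),"f",np.round(s["force"],1),"grip",np.round(s["gripper_force"],1),round(s["opening"],4))
E
python3 - <<'E'
from h import *
D=np.load("d0.npz");cp=camera_params("top")
print(cast((181.5,222),.06,cp))
print(R.from_rotvec(read_state()["orientation"]).as_matrix().round(3))
C=R.from_rotvec(read_state()["orientation"]);w=camera_params("wrist")
print("cam in tool",C.inv().apply(w["position"]-read_state()["tool_pos"]),(C.inv()*R.from_rotvec(w["rotation"])).as_matrix().round(2))
plan([.50,.345,.36],69.3)
E
```

```text
[[0.50018406 0.34716125 0.06      ]]
[[-0.951  0.309 -0.001]
 [ 0.309  0.951 -0.002]
 [ 0.    -0.002 -1.   ]]
cam in tool [ 0.08463996 -0.00042384  0.01984815] [[-0.    0.96  0.3 ]
 [ 1.    0.    0.  ]
 [ 0.    0.3  -0.96]]
t0.10 q6 -0.09 shift [-0.3691 -0.1172  0.0439] turn [-0.002 -0.     0.047] at [0.1851 0.5705 0.4038] f [-0.4 -0.3  0.3] grip 0.0 0.0929
```

>>> carry_out(targets=[{"hand": 50,"x": -0.06,"y": -0.018,"z": 0.007,"az": 0.047},{"hand": 50,"x": -0.12,"y": -0.036,"z": 0.014,"az": 0.047},{"hand": 50,"x": -0.18,"y": -0.054,"z": 0.021,"az": 0.047},{"hand": 50,"x": -0.24,"y": -0.075,"z": 0.028,"az": 0.047},{"hand": 50,"x": -0.3,"y": -0.095,"z": 0.036,"az": 0.047},{"hand": 50,"x": -0.35,"y": -0.11,"z": 0.042,"az": 0.047},{"hand": 50,"x": -0.369,"y": -0.117,"z": 0.044,"az": 0.047},{"hand": 50,"x": -0.369,"y": -0.117,"z": 0.044,"az": 0.047}])

```text
schema error: expected keys hand, x, y, z, ax, ay, az
```

```bash
python3 - <<'E'
from h import *
read_camera("wrist")
cp=camera_params("wrist");a,d=read_camera("wrist");cv2.imwrite("pics/w1.png",a)
hsv=cv2.cvtColor(a,cv2.COLOR_BGR2HSV);S,V=hsv[...,1],hsv[...,2]
# scraper points by depth -> world
m=(V>120)&(S<45)&(d>0)
v,u=np.nonzero(m);dd=d[m]
P=np.c_[(u-cp["cx"])/cp["fx"]*dd,-(v-cp["cy"])/cp["fy"]*dd,-dd]
P=R.from_rotvec(cp["rotation"]).apply(P)+cp["position"]
k=(np.hypot(P[:,0]-.5,P[:,1]-.345)<.06)
T=P[k&(P[:,2]>.055)&(P[:,2]<.066)];F=P[k&(P[:,2]>.011)&(P[:,2]<.021)]
for n,X in(("grip",T),("foot",F)):
    (c,s,an)=cv2.minAreaRect((X[:,:2]*1000).astype(np.float32));print(n,len(X),c,s,an,np.median(X[:,2]))
plan([.5,.345,.36],69.3)
E
```

```text
grip 0 (0.0, 0.0) (0.0, 0.0) 0.0 nan
foot 158 (491.7221984863281, 369.989501953125) (59.6112174987793, 28.275794982910156) 74.13168334960938 0.015520939701357928
t0.20 q6 -0.09 shift [-0.3691 -0.1173  0.0442] turn [-0.001 -0.     0.047] at [0.1851 0.5706 0.4041] f [0.2 0.6 0.3] grip 0.0 0.093
  return _methods._mean(a, axis=axis, dtype=dtype,
  ret = ret.dtype.type(ret / rcount)
```

View pics/w1.png

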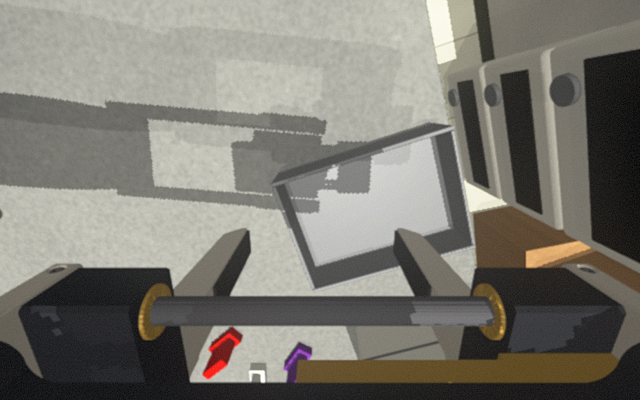

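The call was refused because every key is required. This wrist picture is still from the start pose: fingers in the foreground, red at (222,352), white at (258,372) and purple at (298,360).

>>> carry_out(targets=[{"hand": 50,"x": -0.06,"y": -0.018,"z": 0.007,"ax": 0,"ay": 0,"az": 0.047},{"hand": 50,"x": -0.12,"y": -0.036,"z": 0.014,"ax": 0,"ay": 0,"az": 0.047},{"hand": 50,"x": -0.18,"y": -0.054,"z": 0.021,"ax": 0,"ay": 0,"az": 0.047},{"hand": 50,"x": -0.24,"y": -0.075,"z": 0.028,"ax": 0,"ay": 0,"az": 0.047},{"hand": 50,"x": -0.3,"y": -0.095,"z": 0.036,"ax": 0,"ay": 0,"az": 0.047},{"hand": 50,"x": -0.35,"y": -0.11,"z": 0.042,"ax": 0,"ay": 0,"az": 0.047},{"hand": 50,"x": -0.369,"y": -0.117,"z": 0.044,"ax": 0,"ay": 0,"az": 0.047},{"hand": 50,"x": -0.369,"y": -0.117,"z": 0.044,"ax": 0,"ay": 0,"az": 0.047}])

```text
t: 1.2
tool_pos: [0.5006, 0.3448, 0.3602]
orientation: [-0.567, -3.089, 0.001]
force: [-0.4, -0.2, -0.8]
opening: 0.0465
gripper_force: 0.0
```

```bash
cat > look.py <<'E'
from h import *
import sys
def cloud(cp,d,m):
    v,u=np.nonzero(m);dd=d[m]
    P=np.c_[(u-cp["cx"])/cp["fx"]*dd,-(v-cp["cy"])/cp["fy"]*dd,-dd]
    return R.from_rotvec(cp["rotation"]).apply(P)+cp["position"]
def mar(X):
    return cv2.minAreaRect((X[:,:2]*1000).astype(np.float32)),len(X),np.median(X[:,2]).round(4)
E
python3 - <<'E'
from look import *
read_camera("wrist")
cp=camera_params("wrist");a,d=read_camera("wrist");cv2.imwrite("pics/w2.png",a)
hsv=cv2.cvtColor(a,cv2.COLOR_BGR2HSV);S,V=hsv[...,1],hsv[...,2]
P=cloud(cp,d,(S<60)&(V>60)&(d>0))
k=(np.hypot(P[:,0]-.5,P[:,1]-.347)<.06)
for z in (.06,.016):
    X=P[k&(abs(P[:,2]-z)<.005)]
    if len(X)>5:print(z,mar(X))
plan([.5,.345,.36],69.3)
E
```

```text
0.06 (((499.5448913574219, 349.6968688964844), (12.693879127502441, 43.04241180419922), 69.45442199707031), 529, np.float64(0.06))
0.016 (((503.53582763671875, 367.4668884277344), (61.0240364074707, 56.997833251953125), 68.87046813964844), 457, np.float64(0.016))
t1.30 q6 -0.69 shift [-0.0012 -0.001   0.0008] turn [ 0.    -0.001  0.001] at [0.4992 0.3464 0.3608] f [-0.2  0.3  0.5] grip 0.0 0.0465
```

View pics/w2.png

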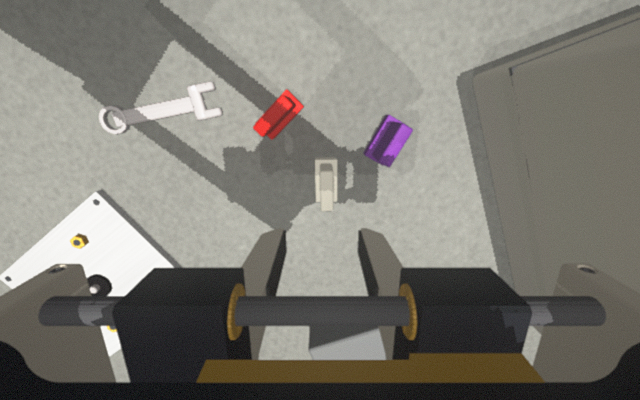

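The white scraper is between the fingers at (326,180), with nothing in the way. I'll go down and grip it.

>>> carry_out(newtons=40, targets=[{"hand": 50,"x": 0.002,"y": 0.004,"z": 0.05,"ax": 0,"ay": 0,"az": 0},{"hand": 50,"x": 0.002,"y": 0.004,"z": 0.1,"ax": 0,"ay": 0,"az": 0},{"hand": 50,"x": 0.002,"y": 0.004,"z": 0.135,"ax": 0,"ay": 0,"az": 0},{"hand": 50,"x": 0.002,"y": 0.004,"z": 0.148,"ax": 0,"ay": 0,"az": 0},{"hand": 50,"x": 0.002,"y": 0.004,"z": 0.148,"ax": 0,"ay": 0,"az": 0},{"hand": 5,"x": 0.002,"y": 0.004,"z": 0.148,"ax": 0,"ay": 0,"az": 0},{"hand": 5,"x": 0.002,"y": 0.004,"z": 0.148,"ax": 0,"ay": 0,"az": 0},{"hand": 5,"x": 0.002,"y": 0.004,"z": 0.148,"ax": 0,"ay": 0,"az": 0}])

```text
t: 2.3
tool_pos: [0.5, 0.3502, 0.2139]
orientation: [0.564, 3.089, 0.002]
force: [0.4, 0.3, -1.2]
opening: 0.0212
gripper_force: 0.0
```

>>> carry_out(targets=[{"hand": 5,"x": 0,"y": 0,"z": 0,"ax": 0,"ay": 0,"az": 0},{"hand": 5,"x": 0,"y": 0,"z": 0,"ax": 0,"ay": 0,"az": 0},{"hand": 5,"x": 0,"y": 0,"z": -0.03,"ax": 0,"ay": 0,"az": 0},{"hand": 5,"x": 0,"y": 0,"z": -0.06,"ax": 0,"ay": 0,"az": 0},{"hand": 5,"x": 0,"y": 0,"z": -0.06,"ax": 0,"ay": 0,"az": 0}])

```text
t: 2.92
tool_pos: [0.5006, 0.3505, 0.2753]
orientation: [0.563, 3.087, 0.005]
force: [-0.3, -0.8, -2.0]
opening: 0.0139
gripper_force: 40.0
```

```bash
python3 - <<'E'
from h import *
c=np.array([.5302,.0123]);t=np.radians(16.3);X=np.array([np.cos(t),np.sin(t)]);Y=np.array([-X[1],X[0]])
for w in [(.5914,-.0005),(.5617,.0503),(.5003,-.0461),(.4641,.0297)]:
    r=np.array(w)-c;print("nut",r@X,r@Y)
p=c+.047*X+.14*Y
plan([*p,.265],106.3)
E
```

```text
nut 0.055147549994695386 -0.029462310323234615
nut 0.0408992016362083 0.027631599764052293
nut -0.045089114031032135 -0.04766069445461935
nut -0.058559529064338145 0.035252681540032325
t2.92 q6 -0.68 shift [-0.1004 -0.1659  0.01  ] turn [ 0.003  0.004 -0.645] at [0.5006 0.3505 0.2753] f [-0.3 -0.8 -2. ] grip 40.0 0.0139
```

>>> carry_out(targets=[{"hand": 5,"x": -0.025,"y": -0.04,"z": 0,"ax": 0,"ay": 0,"az": -0.16},{"hand": 5,"x": -0.05,"y": -0.08,"z": 0,"ax": 0,"ay": 0,"az": -0.32},{"hand": 5,"x": -0.075,"y": -0.12,"z": 0,"ax": 0,"ay": 0,"az": -0.48},{"hand": 5,"x": -0.1,"y": -0.166,"z": 0,"ax": 0.001,"ay": 0.002,"az": -0.645},{"hand": 5,"x": -0.1,"y": -0.166,"z": 0,"ax": 0.001,"ay": 0.002,"az": -0.645},{"hand": 5,"x": -0.1,"y": -0.166,"z": 0,"ax": 0.001,"ay": 0.002,"az": -0.645}])

```text
t: 3.68
tool_pos: [0.5341, 0.1594, 0.2713]
orientation: [0.44, -3.107, 0.0]
force: [-0.0, -0.5, -1.4]
opening: 0.014
gripper_force: 40.0
```

```bash
python3 - <<'E'
from look import *
c=np.array([.5302,.0123]);t=np.radians(16.3);X=np.array([np.cos(t),np.sin(t)]);Y=np.array([-X[1],X[0]])
cp=camera_params("wrist");a,d=read_camera("wrist");cv2.imwrite("pics/w3.png",a)
hsv=cv2.cvtColor(a,cv2.COLOR_BGR2HSV);S,V=hsv[...,1],hsv[...,2]
P=cloud(cp,d,(S<60)&(V>60)&(d>0));
Q=np.c_[(P[:,:2]-c)@X,(P[:,:2]-c)@Y,P[:,2]]
k=(abs(Q[:,0]-.047)<.05)&(abs(Q[:,1]-.14)<.04)&(Q[:,2]<.12)&(Q[:,2]>.04)
print(len(P[k]),np.percentile(Q[k],[1,50,99],axis=0).round(4))
p=c+.0475*X+.14*Y
plan([*p,.272],106.3)
E
```

```text
4263 [[0.0184 0.1199 0.0616]
 [0.0334 0.1402 0.111 ]
 [0.0588 0.161  0.1193]]
t3.73 q6 -1.65 shift [-0.0023 -0.0006 -0.0004] turn [ 0.    -0.004 -0.002] at [0.5341 0.16   0.2716] f [-0.3  0.6 -1.4] grip 40.0 0.0139
```

View pics/w3.png

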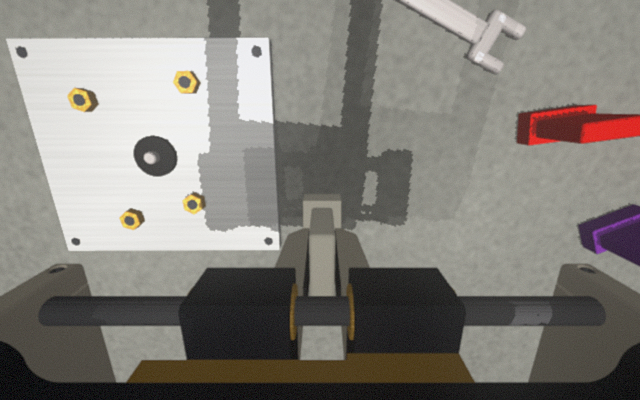

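The plate is clean and the scraper is lined up with it at (322,200). I'll lower it and sweep the +x strip towards −y.

>>> carry_out(targets=[{"hand": 5,"x": -0.002,"y": 0,"z": 0.025,"ax": 0,"ay": 0,"az": 0},{"hand": 5,"x": -0.002,"y": 0,"z": 0.046,"ax": 0,"ay": 0,"az": 0},{"hand": 5,"x": -0.002,"y": -0.02,"z": 0.046,"ax": 0,"ay": 0,"az": 0},{"hand": 5,"x": -0.002,"y": -0.045,"z": 0.046,"ax": 0,"ay": 0,"az": 0},{"hand": 5,"x": -0.002,"y": -0.07,"z": 0.046,"ax": 0,"ay": 0,"az": 0},{"hand": 5,"x": -0.002,"y": -0.09,"z": 0.046,"ax": 0,"ay": 0,"az": 0},{"hand": 5,"x": -0.002,"y": -0.11,"z": 0.046,"ax": 0,"ay": 0,"az": 0},{"hand": 5,"x": -0.002,"y": -0.13,"z": 0.046,"ax": 0,"ay": 0,"az": 0}])

```text
t: 4.72
tool_pos: [0.5732, 0.034, 0.227]
orientation: [0.445, -3.108, 0.001]
force: [0.4, -0.5, -1.2]
opening: 0.0136
gripper_force: 40.0
```

>>> carry_out(targets=[{"hand": 5,"x": 0,"y": -0.02,"z": 0,"ax": 0,"ay": 0,"az": 0},{"hand": 5,"x": 0,"y": -0.04,"z": 0,"ax": 0,"ay": 0,"az": 0},{"hand": 5,"x": 0,"y": -0.06,"z": 0,"ax": 0,"ay": 0,"az": 0},{"hand": 5,"x": 0,"y": -0.08,"z": 0,"ax": 0,"ay": 0,"az": 0},{"hand": 5,"x": 0,"y": -0.1,"z": 0,"ax": 0,"ay": 0,"az": 0},{"hand": 5,"x": 0,"y": -0.12,"z": 0,"ax": 0,"ay": 0,"az": 0},{"hand": 5,"x": 0,"y": -0.12,"z": 0,"ax": 0,"ay": 0,"az": 0},{"hand": 5,"x": 0,"y": -0.12,"z": -0.05,"ax": 0,"ay": 0,"az": 0}])

```text
t: 5.72
tool_pos: [0.605, -0.0806, 0.2731]
orientation: [0.443, -3.1, -0.004]
force: [-0.4, 0.2, -1.2]
opening: 0.0136
gripper_force: 40.0
```

```bash
cat > chk.py <<'E'
from look import *
c=np.array([.5302,.0123]);t=np.radians(16.3);X=np.array([np.cos(t),np.sin(t)]);Y=np.array([-X[1],X[0]])
def nuts(cam="top"):
    cp=camera_params(cam);a,d=read_camera(cam)
    hsv=cv2.cvtColor(a,cv2.COLOR_BGR2HSV);H,S,V=[hsv[...,i].astype(int) for i in range(3)]
    for n,cc,m in blobs((S>100)&(H>15)&(H<40)&(V>60),6):
        P=cloud(cp,d,m&(d>0))
        if len(P)==0:continue
        P=np.median(P,axis=0);r=P[:2]-c
        if np.linalg.norm(r)<.25:print("nut",n,cc.round(),"plate xy",(r@X).round(4),(r@Y).round(4),"z",P[2].round(4))
    return a
E
python3 - <<'E'
from chk import *
nuts("top");nuts("wrist")
plan([*(c-.052*X-.14*Y),.276],106.3)
E
```

```text
nut 26 [322. 243.] plate xy -0.059 0.0357 z 0.0208
nut 8 [375. 267.] plate xy -0.113 0.0085 z 0.5696
nut 273 [506.  75.] plate xy -0.0599 0.0346 z 0.0203
nut 238 [400.  92.] plate xy -0.0467 -0.049 z 0.0203
nut 119 [311. 187.] plate xy 0.0345 -0.1214 z 0.015
nut 290 [293. 312.] plate xy 0.0168 -0.1193 z 0.2008
nut 292 [351. 313.] plate xy 0.0163 -0.1034 z 0.2012
nut 8366 [310. 370.] plate xy 0.0253 -0.1123 z 0.2107
t5.83 q6 -2.07 shift [ 0.1014 -0.0281  0.0067] turn [-0.005  0.006 -0.   ] at [ 0.609  -0.0812  0.2831] f [ 1.1 -0.1 -0.3] grip 40.0 0.0141
```

>>> carry_out(targets=[{"hand": 5,"x": 0.05,"y": -0.015,"z": 0,"ax": 0,"ay": 0,"az": 0},{"hand": 5,"x": 0.1,"y": -0.029,"z": 0,"ax": 0,"ay": 0,"az": 0},{"hand": 5,"x": 0.1,"y": -0.029,"z": 0,"ax": 0,"ay": 0,"az": 0},{"hand": 5,"x": 0.1,"y": -0.029,"z": 0,"ax": 0,"ay": 0,"az": 0}])

```text
t: 6.32
tool_pos: [0.519, -0.1363, 0.2772]
orientation: [0.443, -3.109, 0.001]
force: [0.4, 0.3, -1.7]
opening: 0.0138
gripper_force: 40.0
```

```bash
python3 - <<'E'
from chk import *
plan([*(c-.052*X-.14*Y),.276],106.3)
nuts("top");a=nuts("wrist");cv2.imwrite("pics/w4.png",a)
E
```

```text
t6.33 q6 -2.21 shift [-0.0004 -0.0005  0.0012] turn [-0.001 -0.001 -0.001] at [ 0.519  -0.1363  0.2772] f [ 0.4  0.3 -1.7] grip 40.0 0.0138
nut 56 [373. 184.] plate xy 0.049 -0.1214 z 0.0146
nut 31 [354. 229.] plate xy -0.045 -0.0476 z 0.0209
nut 26 [322. 243.] plate xy -0.0589 0.0356 z 0.0207
nut 199 [519. 198.] plate xy -0.0604 0.034 z 0.0203
nut 199 [423. 211.] plate xy -0.048 -0.0493 z 0.02
nut 295 [293. 312.] plate xy -0.0841 -0.1469 z 0.1943
nut 292 [351. 313.] plate xy -0.0845 -0.1311 z 0.1949
nut 8345 [311. 370.] plate xy -0.0754 -0.1398 z 0.2044
```

View pics/w4.png

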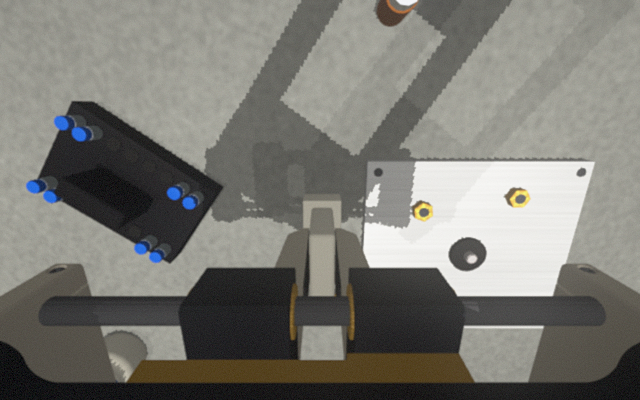

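The two +x nuts are off the plate, beside it. The remaining two are at (424,211) and (517,198), and the scraper stands ready in line with them.

>>> carry_out(targets=[{"hand": 5,"x": 0,"y": 0,"z": 0.025,"ax": 0,"ay": 0,"az": 0},{"hand": 5,"x": 0,"y": 0,"z": 0.05,"ax": 0,"ay": 0,"az": 0},{"hand": 5,"x": 0,"y": 0.02,"z": 0.05,"ax": 0,"ay": 0,"az": 0},{"hand": 5,"x": 0,"y": 0.045,"z": 0.05,"ax": 0,"ay": 0,"az": 0},{"hand": 5,"x": 0,"y": 0.07,"z": 0.05,"ax": 0,"ay": 0,"az": 0},{"hand": 5,"x": 0,"y": 0.09,"z": 0.05,"ax": 0,"ay": 0,"az": 0},{"hand": 5,"x": 0,"y": 0.11,"z": 0.05,"ax": 0,"ay": 0,"az": 0},{"hand": 5,"x": 0,"y": 0.13,"z": 0.05,"ax": 0,"ay": 0,"az": 0}])

```text
t: 7.42
tool_pos: [0.4821, -0.0099, 0.2275]
orientation: [0.445, -3.109, 0.001]
force: [0.3, 0.2, -1.5]
opening: 0.0139
gripper_force: 40.0
```

>>> carry_out(targets=[{"hand": 5,"x": 0,"y": 0.02,"z": 0,"ax": 0,"ay": 0,"az": 0},{"hand": 5,"x": 0,"y": 0.04,"z": 0,"ax": 0,"ay": 0,"az": 0},{"hand": 5,"x": 0,"y": 0.06,"z": 0,"ax": 0,"ay": 0,"az": 0},{"hand": 5,"x": 0,"y": 0.08,"z": 0,"ax": 0,"ay": 0,"az": 0},{"hand": 5,"x": 0,"y": 0.1,"z": 0,"ax": 0,"ay": 0,"az": 0},{"hand": 5,"x": 0,"y": 0.12,"z": 0,"ax": 0,"ay": 0,"az": 0},{"hand": 5,"x": 0,"y": 0.12,"z": 0,"ax": 0,"ay": 0,"az": 0},{"hand": 5,"x": 0,"y": 0.12,"z": -0.05,"ax": 0,"ay": 0,"az": 0}])

```text
t: 8.43
tool_pos: [0.4466, 0.1047, 0.2746]
orientation: [0.445, -3.101, 0.001]
force: [0.9, 0.6, -1.6]
opening: 0.0136
gripper_force: 40.0
```

```bash
python3 - <<'E'
from chk import *
nuts("top");nuts("scene")
plan([.50,.29,.276],69.4)
E
```

```text
nut 56 [373. 184.] plate xy 0.0486 -0.1214 z 0.0148
nut 12 [301. 118.] plate xy -0.0223 0.1203 z 0.1983
nut 6 [295. 120.] plate xy -0.0285 0.0894 z 0.2083
nut 11 [297. 128.] plate xy -0.0194 0.0752 z 0.1972
nut 31 [287. 177.] plate xy -0.0632 0.1169 z 0.0091
nut 26 [294. 178.] plate xy -0.0415 0.1162 z 0.0098
nut 67 [306. 242.] plate xy 0.0497 -0.1232 z 0.0119
t8.53 q6 -1.74 shift [-0.0994  0.1636  0.007 ] turn [0.    0.007 0.644] at [0.4506 0.105  0.2827] f [ 1.5 -0.3 -1.2] grip 40.0 0.0136
```

All four nuts are off. Now I'll put the scraper down on the +y side, at about (0.50, 0.31).

>>> carry_out(targets=[{"hand": 5,"x": -0.03,"y": 0.05,"z": 0,"ax": 0,"ay": 0,"az": 0},{"hand": 5,"x": -0.06,"y": 0.1,"z": 0,"ax": 0,"ay": 0,"az": 0},{"hand": 5,"x": -0.09,"y": 0.15,"z": 0,"ax": 0,"ay": 0,"az": 0},{"hand": 5,"x": -0.105,"y": 0.183,"z": 0.01,"ax": 0,"ay": 0,"az": 0},{"hand": 5,"x": -0.105,"y": 0.183,"z": 0.04,"ax": 0,"ay": 0,"az": 0},{"hand": 5,"x": -0.105,"y": 0.183,"z": 0.056,"ax": 0,"ay": 0,"az": 0},{"hand": 5,"x": -0.105,"y": 0.183,"z": 0.0635,"ax": 0,"ay": 0,"az": 0},{"hand": 5,"x": -0.105,"y": 0.183,"z": 0.0635,"ax": 0,"ay": 0,"az": 0}])

```text
t: 9.52
tool_pos: [0.498, 0.3088, 0.2138]
orientation: [0.444, -3.108, 0.001]
force: [0.4, -0.7, -1.4]
opening: 0.014
gripper_force: 40.0
```

>>> carry_out(targets=[{"hand": 5,"x": 0,"y": 0,"z": 0,"ax": 0,"ay": 0,"az": 0},{"hand": 45,"x": 0,"y": 0,"z": 0,"ax": 0,"ay": 0,"az": 0},{"hand": 45,"x": 0,"y": 0,"z": 0,"ax": 0,"ay": 0,"az": 0},{"hand": 45,"x": 0,"y": 0,"z": 0,"ax": 0,"ay": 0,"az": 0},{"hand": 45,"x": 0,"y": 0,"z": -0.04,"ax": 0,"ay": 0,"az": 0},{"hand": 45,"x": 0,"y": 0,"z": -0.09,"ax": 0,"ay": 0,"az": 0},{"hand": 45,"x": 0,"y": 0,"z": -0.14,"ax": 0,"ay": 0,"az": 0},{"hand": 45,"x": 0,"y": 0,"z": -0.14,"ax": 0,"ay": 0,"az": 0}])

```text
t: 10.52
tool_pos: [0.4997, 0.31, 0.3592]
orientation: [-0.444, 3.103, 0.004]
force: [1.0, -0.4, 0.2]
opening: 0.0418
gripper_force: 0.0
```

```bash
python3 - <<'E'
from chk import *
P=cloud(camera_params("scene"),(r:=read_camera("scene"))[1],(r[1]>0)&(r[0].min(axis=2)>90))
k=(np.hypot(P[:,0]-.5,P[:,1]-.31)<.05)&(P[:,2]>.03)&(P[:,2]<.1);print("scraper top",P[k].max(0),np.median(P[k],0))
plan([.535,-.29,.36],-20+0)
plan([.535,-.29,.36],160)
print(read_state()["q"])
E
```

```text
scraper top [0.52430255 0.3194181  0.06211504] [0.50299914 0.30442991 0.04797713]
t10.57 q6 -1.39 shift [ 0.1335 -0.5856 -0.0048] turn [-0.001  0.003 -0.938] at [0.499  0.3096 0.356 ] f [-0.4  0.3  0.3] grip 0.0 0.0414
t10.57 q6 -1.39 shift [ 0.1335 -0.5856 -0.0048] turn [-0.001  0.003 -0.938] at [0.499  0.3096 0.356 ] f [-0.4  0.3  0.3] grip 0.0 0.0414
[ 4.68003611e-01  1.21508305e-01  1.58732280e+00  7.14055654e-05
  1.42974019e+00 -1.38703214e+00]
```

>>> carry_out(targets=[{"hand": 50,"x": 0.01,"y": -0.05,"z": 0,"ax": 0,"ay": 0,"az": 0.18},{"hand": 50,"x": 0.02,"y": -0.1,"z": 0,"ax": 0,"ay": 0,"az": 0.36},{"hand": 50,"x": 0.03,"y": -0.15,"z": 0,"ax": 0,"ay": 0,"az": 0.54},{"hand": 50,"x": 0.04,"y": -0.2,"z": 0,"ax": 0,"ay": 0,"az": 0.72},{"hand": 50,"x": 0.05,"y": -0.25,"z": 0,"ax": 0,"ay": 0,"az": 0.9},{"hand": 50,"x": 0.06,"y": -0.3,"z": 0,"ax": 0,"ay": 0,"az": 1.08},{"hand": 50,"x": 0.07,"y": -0.35,"z": 0,"ax": 0,"ay": 0,"az": 1.26},{"hand": 50,"x": 0.08,"y": -0.4,"z": 0,"ax": 0,"ay": 0,"az": 1.44}])

```text
t: 11.58
tool_pos: [0.533, -0.0987, 0.3514]
orientation: [-1.722, -2.623, 0.004]
force: [0.1, 0.2, -0.5]
opening: 0.0464
gripper_force: 0.0
```

```bash
python3 - <<'E'
from chk import *
plan([.5534,-.3042,.36],-19.7)
E
```

```text
t11.57 q6 -0.69 shift [-0.1967 -0.063  -0.0087] turn [-0.005 -0.     0.753] at [ 0.533  -0.0987  0.3514] f [ 0.1  0.2 -0.5] grip 0.0 0.0464
```

>>> carry_out(targets=[{"hand": 50,"x": -0.05,"y": -0.016,"z": 0,"ax": 0,"ay": 0,"az": 0.18},{"hand": 50,"x": -0.1,"y": -0.03,"z": 0,"ax": 0,"ay": 0,"az": 0.36},{"hand": 50,"x": -0.15,"y": -0.047,"z": 0,"ax": 0,"ay": 0,"az": 0.54},{"hand": 50,"x": -0.185,"y": -0.058,"z": 0,"ax": 0,"ay": 0,"az": 0.7},{"hand": 50,"x": -0.197,"y": -0.063,"z": -0.005,"ax": 0,"ay": 0,"az": 0.753},{"hand": 50,"x": -0.197,"y": -0.063,"z": -0.005,"ax": 0,"ay": 0,"az": 0.753},{"hand": 50,"x": -0.197,"y": -0.063,"z": -0.005,"ax": 0,"ay": 0,"az": 0.753}])

```text
t: 12.45
tool_pos: [0.5555, -0.3015, 0.3582]
orientation: [-2.56, -1.819, 0.003]
force: [-0.4, 0.2, 0.0]
opening: 0.0467
gripper_force: 0.0
```

```bash
python3 - <<'E'
from chk import *
read_camera("wrist")
plan([.5534,-.3042,.36],-19.7)
cp=camera_params("wrist");a,d=read_camera("wrist");cv2.imwrite("pics/w5.png",a)
P=cloud(cp,d,(d>0));k=(np.hypot(P[:,0]-.5534,P[:,1]+.304)<.035)
T=P[k&(abs(P[:,2]-.062)<.004)];print("handle",mar(T))
read_camera("top");a,d=read_camera("top")
cpt=camera_params("top")
hsv=cv2.cvtColor(a,cv2.COLOR_BGR2HSV);H,S=hsv[...,0],hsv[...,1]
hs=cv2.cvtColor(cv2.imread("pics/w5.png"),cv2.COLOR_BGR2HSV)
for n,cc,m in blobs((hs[...,1]>150)&(hs[...,0]>100)&(hs[...,0]<125),20):print("cap",n,cc.round(),cast(cc,.039,cp).round(4))
E
```

```text
t12.50 q6 -0.24 shift [-0.0034 -0.0011 -0.0016] turn [-0.002  0.001  0.009] at [ 0.5555 -0.3014  0.3583] f [-0.7 -0.2  0. ] grip 0.0 0.0465
handle (((551.5911865234375, -303.9937744140625), (48.72097396850586, 15.0967435836792), 70.32975006103516), 691, np.float64(0.0622))
cap 261 [617.  10.] [[ 0.8644 -0.2327  0.039 ]]
cap 1830 [522. 123.] [[ 0.7685 -0.3061  0.039 ]]
cap 180 [622. 133.] [[ 0.8647 -0.3502  0.039 ]]
cap 81 [292. 139.] [[ 0.5404 -0.2432  0.039 ]]
cap 87 [351. 139.] [[ 0.5985 -0.264   0.039 ]]
cap 81 [292. 152.] [[ 0.5357 -0.2561  0.039 ]]
cap 82 [351. 153.] [[ 0.5937 -0.2772  0.039 ]]
cap 114 [624. 160.] [[ 0.8662 -0.3802  0.039 ]]
cap 66 [294. 221.] [[ 0.5087 -0.3311  0.039 ]]
cap 62 [348. 222.] [[ 0.5668 -0.3519  0.039 ]]
cap 59 [294. 232.] [[ 0.5042 -0.3439  0.039 ]]
cap 57 [347. 233.] [[ 0.5619 -0.3645  0.039 ]]
```

View pics/w5.png

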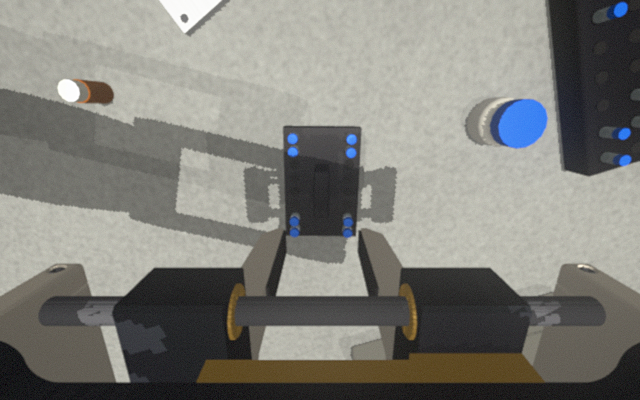

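The block handle is centred between the open fingers at (322,190). I'll go down and grip it.

>>> carry_out(newtons=50, targets=[{"hand": 50,"x": -0.004,"y": -0.003,"z": 0.05,"ax": 0,"ay": 0,"az": 0.009},{"hand": 50,"x": -0.004,"y": -0.003,"z": 0.1,"ax": 0,"ay": 0,"az": 0.009},{"hand": 50,"x": -0.004,"y": -0.003,"z": 0.135,"ax": 0,"ay": 0,"az": 0.009},{"hand": 50,"x": -0.004,"y": -0.003,"z": 0.145,"ax": 0,"ay": 0,"az": 0.009},{"hand": 50,"x": -0.004,"y": -0.003,"z": 0.145,"ax": 0,"ay": 0,"az": 0.009},{"hand": 5,"x": -0.004,"y": -0.003,"z": 0.145,"ax": 0,"ay": 0,"az": 0.009},{"hand": 5,"x": -0.004,"y": -0.003,"z": 0.145,"ax": 0,"ay": 0,"az": 0.009},{"hand": 5,"x": -0.004,"y": -0.003,"z": 0.145,"ax": 0,"ay": 0,"az": 0.009}])

```text
t: 13.65
tool_pos: [0.5513, -0.306, 0.2148]
orientation: [2.571, 1.804, -0.002]
force: [-0.4, -0.3, 0.9]
opening: 0.0214
gripper_force: 0.0
```

>>> carry_out(targets=[{"hand": 5,"x": 0,"y": 0,"z": 0,"ax": 0,"ay": 0,"az": 0},{"hand": 5,"x": 0,"y": 0,"z": 0,"ax": 0,"ay": 0,"az": 0},{"hand": 5,"x": 0,"y": 0,"z": 0,"ax": 0,"ay": 0,"az": 0},{"hand": 5,"x": 0,"y": 0,"z": -0.03,"ax": 0,"ay": 0,"az": 0},{"hand": 5,"x": 0,"y": 0,"z": -0.06,"ax": 0,"ay": 0,"az": 0},{"hand": 5,"x": 0,"y": 0,"z": -0.09,"ax": 0,"ay": 0,"az": 0},{"hand": 5,"x": 0,"y": 0,"z": -0.09,"ax": 0,"ay": 0,"az": 0},{"hand": 5,"x": 0,"y": 0,"z": -0.09,"ax": 0,"ay": 0,"az": 0}])

```text
t: 14.65
tool_pos: [0.5506, -0.3053, 0.3015]
orientation: [-2.569, -1.803, 0.005]
force: [-0.1, -0.2, -3.4]
opening: 0.0157
gripper_force: 50.0
```

```bash
python3 - <<'E'
from chk import *
read_camera("wrist")
s=read_state();cp=camera_params("wrist");a,d=read_camera("wrist")
hs=cv2.cvtColor(a,cv2.COLOR_BGR2HSV)
zc=s["tool_pos"][2]-.212+.039
L=[]
for n,cc,m in blobs((hs[...,1]>150)&(hs[...,0]>100)&(hs[...,0]<125),15):
    p=cast(cc,zc,cp)[0];q=R.from_rotvec(s["orientation"]).inv().apply(p-s["tool_pos"])
    if np.hypot(q[0],q[1])<.1:print("cap in tool",n,q.round(4));L.append(q)
print(np.mean(L,0))
C=c
plan([*(C-.03*Y),.31],16.3)
E
```

```text
cap in tool 304 [ 0.0565 -0.032   0.1731]
cap in tool 304 [0.0564 0.0286 0.1728]
cap in tool 279 [ 0.0429 -0.0319  0.1731]
cap in tool 295 [0.0428 0.0286 0.1728]
[ 0.0496504  -0.00168094  0.17297852]
t14.75 q6 -0.24 shift [ 0.2675 -0.1093 -0.0086] turn [-0.006 -0.001 -0.632] at [ 0.5504 -0.3052  0.3009] f [-0.9  0.4 -3.2] grip 50.0 0.016
```

>>> carry_out(targets=[{"hand": 5,"x": 0.04,"y": -0.01,"z": 0,"ax": 0,"ay": 0,"az": -0.13},{"hand": 5,"x": 0.08,"y": -0.02,"z": 0,"ax": 0,"ay": 0,"az": -0.26},{"hand": 5,"x": 0.12,"y": -0.032,"z": 0,"ax": 0,"ay": 0,"az": -0.39},{"hand": 5,"x": 0.16,"y": -0.043,"z": 0,"ax": 0,"ay": 0,"az": -0.52},{"hand": 5,"x": 0.191,"y": -0.053,"z": 0,"ax": 0,"ay": 0,"az": -0.632},{"hand": 5,"x": 0.191,"y": -0.053,"z": 0,"ax": 0,"ay": 0,"az": -0.632},{"hand": 5,"x": 0.191,"y": -0.053,"z": 0,"ax": 0,"ay": 0,"az": -0.632}])

```text
t: 15.62
tool_pos: [0.5659, -0.1082, 0.3023]
orientation: [-1.883, -2.512, 0.005]
force: [0.5, 0.0, -3.7]
opening: 0.0155
gripper_force: 50.0
```

```bash
cat > pin.py <<'E'
from chk import *
def see(name):
    S=[];read_camera("wrist")
    for i in range(2):
        s=read_state();S.append(s["tool_pos"]);cp=camera_params("wrist");a,d=read_camera("wrist")
    Rt=R.from_rotvec(s["orientation"]);tp=s["tool_pos"]
    cv2.imwrite(name,a);hs=cv2.cvtColor(a,cv2.COLOR_BGR2HSV)
    # work wholly in tool frame with the camera's pose in it
    tool=lambda P:Rt.inv().apply(P-tp)
    L=[tool(cast(cc,tp[2]-.212+.039,cp)[0]) for n,cc,m in blobs((hs[...,1]>150)&(hs[...,0]>100)&(hs[...,0]<125),15)]
    L=[q for q in L if np.hypot(q[0],q[1])<.1]
    print("caps tool",np.array(L).round(4).tolist(),np.mean(L,0).round(4))
    pl=proj([*c,.017],cp)[0];print("pin expected px",pl.round(1))
    W=np.zeros(a.shape[:2],bool);u,v=pl.astype(int);W[max(v-45,0):v+45,u-45:u+45]=1
    for n,cc,m in blobs((hs[...,2]<75)&W,100):
        e=max(cv2.findContours(m.astype(np.uint8),0,1)[0],key=cv2.contourArea)
        ctr=cv2.fitEllipse(e)
        print("collar",n,ctr,"tool",tool(cast(ctr[0],.0165,cp)[0]).round(4),"world",cast(ctr[0],.0165,cp).round(4))
    V=hs[...,2]>120;V&=hs[...,1]<60
    B=max(blobs(V,3000),key=lambda b:-abs(b[1]-pl).sum())
    edges=cast(max(cv2.findContours(B[2].astype(np.uint8),0,1)[0],key=cv2.contourArea)[:,0],.012,cp)
    print("plate rect",cv2.minAreaRect((edges[:,:2]*1000).astype(np.float32)))
E
python3 - <<'E'
from pin import *
see("pics/w6.png");plan([*(c-.125*Y),.3],16.3)
E
```

```text
caps tool [[0.0575, 0.0286, 0.1729], [0.056, -0.0321, 0.1731], [0.0439, -0.032, 0.1731], [0.0438, 0.0286, 0.1729]] [ 0.0503 -0.0017  0.173 ]
pin expected px [324.3  53.9]
plate rect ((614.2614135742188, -69.59562683105469), (588.4208984375, 286.4579162597656), 16.11566162109375)
t15.78 q6 -0.56 shift [ 0.0015 -0.0004  0.0029] turn [-0.003  0.    -0.001] at [ 0.5661 -0.109   0.3029] f [ 0.7  0.2 -3.1] grip 50.0 0.0158
```

View pics/w6.png

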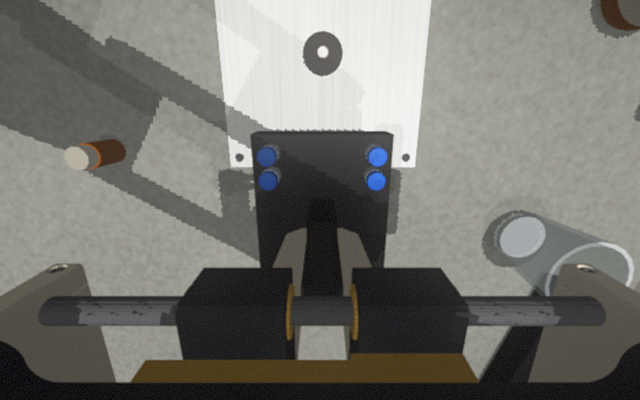

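The pin and collar show at about (322,52), straight ahead of the block, which is square to the plate. Beside the plate the view is clear.

```bash
python3 - <<'E'
from chk import *
a=cv2.imread("pics/w6.png");hs=cv2.cvtColor(a,cv2.COLOR_BGR2HSV);cp=camera_params("wrist");s=read_state()
Rt=R.from_rotvec(s["orientation"]);tp=s["tool_pos"];tool=lambda P:Rt.inv().apply(P-tp)
W=np.zeros(a.shape[:2],np.uint8);W[25:80,295:350]=1
g=hs[...,2];m=((g<130)&(W>0));B=max(blobs(m,50),key=lambda b:b[0])
e=max(cv2.findContours(B[2].astype(np.uint8),0,1)[0],key=cv2.contourArea);E=cv2.fitEllipse(e);print("collar",B[0],E,tool(cast(E[0],.0168,cp)[0]))
W[:]=0;W[42:62,312:334]=1
B=max(blobs((g>150)&(W>0),5),key=lambda b:b[0]);print("pin",B[0],B[1],tool(cast(B[1],.024,cp)[0]),cast(B[1],.024,cp))
pl=[]
for v in (100,20):
    r=np.nonzero((g[v]>150)&(hs[v,:,1]<40))[0];r=r[(r>200)&(r<445)];pl.append([r[0],v]);pl.append([r[-1],v])
w=cast(pl,.012,cp);print(np.c_[pl,w[:,:2]]);
for i in(0,1):print(np.degrees(np.arctan2(*(w[i+2]-w[i])[1::-1])))
E
```

```text
collar 1185 ((322.3011474609375, 53.0771369934082), (37.398033142089844, 42.740509033203125), 1.1242561340332031) [ 0.12707363 -0.00133628  0.28612919]
pin 115 [322.45217391  51.47826087] [ 0.12710188 -0.00121195  0.2789288 ] [[0.52865977 0.01247399 0.024     ]]
[[ 2.23000000e+02  1.00000000e+02  4.52218515e-01 -4.92332059e-02]
 [ 4.44000000e+02  1.00000000e+02  6.45238675e-01  6.82090023e-03]
 [ 2.01000000e+02  2.00000000e+01  4.22882353e-01  8.96014507e-03]
 [ 4.44000000e+02  2.00000000e+01  6.19559513e-01  6.58377668e-02]]
116.75337439156532
113.51461187667962
```

>>> carry_out(targets=[{"hand": 5,"x": 0.04,"y": 0,"z": 0,"ax": 0,"ay": 0,"az": 0},{"hand": 5,"x": 0.08,"y": 0,"z": 0.01,"ax": 0,"ay": 0,"az": 0},{"hand": 5,"x": 0.105,"y": 0,"z": 0.03,"ax": 0,"ay": 0,"az": 0},{"hand": 5,"x": 0.11,"y": 0,"z": 0.05,"ax": 0,"ay": 0,"az": 0},{"hand": 5,"x": 0.11,"y": 0,"z": 0.06,"ax": 0,"ay": 0,"az": 0},{"hand": 5,"x": 0.11,"y": 0,"z": 0.062,"ax": 0,"ay": 0,"az": 0},{"hand": 5,"x": 0.11,"y": 0,"z": 0.062,"ax": 0,"ay": 0,"az": 0},{"hand": 5,"x": 0.11,"y": 0,"z": 0.062,"ax": 0,"ay": 0,"az": 0}])

```text
t: 16.77
tool_pos: [0.5357, -0.003, 0.2423]
orientation: [1.884, 2.513, -0.002]
force: [1.0, -0.2, -3.5]
opening: 0.0159
gripper_force: 50.0
```

>>> carry_out(targets=[{"hand": 5,"x": 0,"y": 0,"z": 0.001,"ax": 0,"ay": 0,"az": 0},{"hand": 5,"x": 0,"y": 0,"z": 0.002,"ax": 0,"ay": 0,"az": 0},{"hand": 5,"x": 0,"y": 0,"z": 0.003,"ax": 0,"ay": 0,"az": 0},{"hand": 5,"x": 0,"y": 0,"z": 0.003,"ax": 0,"ay": 0,"az": 0}])

```text
t: 17.27
tool_pos: [0.5352, -0.0025, 0.2385]
orientation: [-1.883, -2.514, 0.003]
force: [-0.0, -0.3, -1.8]
opening: 0.0156
gripper_force: 50.0
```

```bash
python3 - <<'E'
from chk import *
s=read_state();print(s["force"],s["wrist_torque"])
plan([*c,.236],16.3)
E
```

```text
[-0.04312347 -0.28147852 -1.83439048] [-0.10735575  0.10957083  0.00322037]
t17.27 q6 -0.38 shift [ 0.0156 -0.0007  0.0025] turn [-0.002  0.     0.001] at [ 0.5352 -0.0025  0.2385] f [-0.  -0.3 -1.8] grip 50.0 0.0156
```

>>> carry_out(targets=[{"hand": 5,"x": 0,"y": 0,"z": 0.001,"ax": 0,"ay": 0,"az": 0},{"hand": 5,"x": 0,"y": 0,"z": 0.001,"ax": 0,"ay": 0,"az": 0},{"hand": 5,"x": 0,"y": 0,"z": 0.001,"ax": 0,"ay": 0,"az": 0}])

```text
t: 17.65
tool_pos: [0.5353, -0.0025, 0.2384]
orientation: [-1.883, -2.514, 0.003]
force: [-4.6, 0.4, 6.0]
opening: 0.0159
gripper_force: 50.0
```

>>> carry_out(targets=[{"hand": 5,"x": 0.002,"y": 0,"z": 0,"ax": 0,"ay": 0,"az": 0},{"hand": 5,"x": 0.004,"y": 0,"z": 0,"ax": 0,"ay": 0,"az": 0},{"hand": 5,"x": 0.006,"y": 0,"z": 0,"ax": 0,"ay": 0,"az": 0},{"hand": 5,"x": 0.008,"y": 0,"z": 0,"ax": 0,"ay": 0,"az": 0},{"hand": 5,"x": 0.01,"y": 0,"z": 0,"ax": 0,"ay": 0,"az": 0},{"hand": 5,"x": 0.01,"y": 0,"z": 0,"ax": 0,"ay": 0,"az": 0}])

```text
t: 18.4
tool_pos: [0.5329, 0.0073, 0.2381]
orientation: [1.883, 2.514, -0.001]
force: [2.1, -2.7, 4.5]
opening: 0.0156
gripper_force: 50.0
```

>>> carry_out(targets=[{"hand": 5,"x": 0.0015,"y": 0,"z": 0,"ax": 0,"ay": 0,"az": 0},{"hand": 5,"x": 0.003,"y": 0,"z": 0,"ax": 0,"ay": 0,"az": 0},{"hand": 5,"x": 0.003,"y": 0,"z": 0,"ax": 0,"ay": 0,"az": 0}])

```text
t: 18.77
tool_pos: [0.5306, 0.0105, 0.2361]
orientation: [-1.881, -2.512, 0.005]
force: [-0.0, 0.1, -3.6]
opening: 0.0159
gripper_force: 50.0
```

The pin has found the socket: the vertical force fell back to the block's own weight. I'll lower it gently.

>>> carry_out(targets=[{"hand": 5,"x": 0.0005,"y": 0,"z": 0.001,"ax": 0,"ay": 0,"az": 0},{"hand": 5,"x": 0.0005,"y": 0,"z": 0.002,"ax": 0,"ay": 0,"az": 0},{"hand": 5,"x": 0.0005,"y": 0,"z": 0.003,"ax": 0,"ay": 0,"az": 0},{"hand": 5,"x": 0.0005,"y": 0,"z": 0.003,"ax": 0,"ay": 0,"az": 0}])

```text
t: 19.27
tool_pos: [0.5313, 0.0104, 0.2342]
orientation: [-1.883, -2.513, 0.003]
force: [0.9, 0.6, -3.5]
opening: 0.0156
gripper_force: 50.0
```

>>> carry_out(targets=[{"hand": 5,"x": 0,"y": 0,"z": 0.001,"ax": 0,"ay": 0,"az": 0},{"hand": 5,"x": 0,"y": 0,"z": 0.002,"ax": 0,"ay": 0,"az": 0},{"hand": 5,"x": 0,"y": 0,"z": 0.003,"ax": 0,"ay": 0,"az": 0},{"hand": 5,"x": 0,"y": 0,"z": 0.004,"ax": 0,"ay": 0,"az": 0},{"hand": 5,"x": 0,"y": 0,"z": 0.005,"ax": 0,"ay": 0,"az": 0},{"hand": 5,"x": 0,"y": 0,"z": 0.005,"ax": 0,"ay": 0,"az": 0}])

```text
t: 20.02
tool_pos: [0.5314, 0.0104, 0.2296]
orientation: [-1.883, -2.514, 0.003]
force: [-3.0, -0.7, 4.4]
opening: 0.0157
gripper_force: 50.0
```

>>> carry_out(targets=[{"hand": 5,"x": 0,"y": 0,"z": 0.001,"ax": 0,"ay": 0,"az": 0},{"hand": 5,"x": 0,"y": 0,"z": 0.002,"ax": 0,"ay": 0,"az": 0},{"hand": 5,"x": 0,"y": 0,"z": 0.003,"ax": 0,"ay": 0,"az": 0},{"hand": 5,"x": 0,"y": 0,"z": 0.004,"ax": 0,"ay": 0,"az": 0},{"hand": 5,"x": 0,"y": 0,"z": 0.004,"ax": 0,"ay": 0,"az": 0}])

```text
t: 20.65
tool_pos: [0.5315, 0.0105, 0.2266]
orientation: [-1.883, -2.514, 0.003]
force: [-10.5, 0.5, 15.2]
opening: 0.0155
gripper_force: 50.0
```

>>> carry_out(targets=[{"hand": 5,"x": 0,"y": 0,"z": 0.001,"ax": 0,"ay": 0,"az": 0},{"hand": 5,"x": 0,"y": 0,"z": 0.002,"ax": 0,"ay": 0,"az": 0},{"hand": 5,"x": 0,"y": 0,"z": 0.002,"ax": 0,"ay": 0,"az": 0}])

```text
t: 21.02
tool_pos: [0.5315, 0.0105, 0.2265]
orientation: [-1.882, -2.514, 0.004]
force: [-22.7, 0.7, 36.4]
opening: 0.0157
gripper_force: 50.0
```

>>> carry_out(targets=[{"hand": 5,"x": 0,"y": 0,"z": -0.001,"ax": 0,"ay": 0,"az": 0},{"hand": 5,"x": 0,"y": 0,"z": -0.001,"ax": 0,"ay": 0,"az": 0},{"hand": 5,"x": 0,"y": 0,"z": -0.001,"ax": 0,"ay": 0,"az": 0},{"hand": 5,"x": 0,"y": 0,"z": -0.001,"ax": 0,"ay": 0,"az": 0}])

```text
t: 21.52
tool_pos: [0.5315, 0.0105, 0.2265]
orientation: [-1.883, -2.514, 0.003]
force: [-14.6, 1.2, 25.0]
opening: 0.0154
gripper_force: 50.0
```

```bash
python3 - <<'E'
from chk import *
nuts("top");plan([*c,.2265],16.3)
cp=camera_params("scene");a,d=read_camera("scene");cv2.imwrite("pics/s2.png",cv2.resize(a[100:300,180:400],None,fx=3,fy=3))
E
```

```text
nut 58 [287. 250.] plate xy -0.0532 0.1179 z 0.0151
nut 6 [324. 331.] plate xy -0.1664 0.0779 z 0.5509
nut 6 [364. 335.] plate xy -0.1827 0.0372 z 0.5445
t21.57 q6 -0.36 shift [ 0.0021 -0.0007  0.0001] turn [-0.002  0.     0.001] at [0.5315 0.0105 0.2266] f [-15.7   0.8  24.9] grip 50.0 0.0158
```

View pics/s2.png

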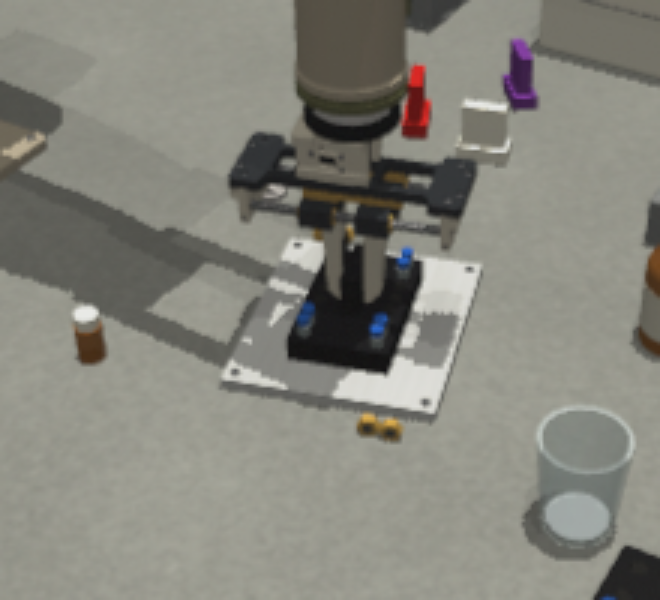

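The block sits flat on the plate at about (355,300), square to it and held at 25 N down. The nuts are beside the plate and the white scraper is standing at (483,130), so I'm handing it in.

```bash
python3 -c "
from plant import robot
print(robot.close_job())"
```

```text
the job is handed in; nothing more can be done
None
```

The job is handed in, though the hand-in gave no verdict: by my measurements all four nuts are off the plate, the scraper is standing on the bench, and the block is flush on the pin, gripped and held down with about 25 N.

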